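Butt two glass bars in a curing fixture

TASK

Lay the blue glass bar on the curing fixture's board, end to end with the green bar, and slide it up so that the two butt with no gap and the green bar's far end sits fully home on the rubber stop hidden inside the black hood. Both bars must end with a long side tight against the metal fence, so that they make one straight row. Slide them gently, as they are glass, and leave the amber bar, the tin, the jar and the hammer where they are.

Things in the scene. Friction and masses are not known exactly. Their poses are not given: they have to be found in the camera images.
- blue_bar: clear cast-glass bar, cobalt blue, a plain block 120 long (its x) x 50 wide (its y) x 32 high (its z), about 0.45 kg; origin at the centre of its underside. It lies loose on the table to the robot's right, alongside a like amber bar; either may be the nearer.
- green_bar: clear cast-glass bar, sea green, a plain block 120 long (its x) x 50 wide (its y) x 32 high (its z), about 0.45 kg; origin at the centre of its underside. It lies loose on the fixture's board, near the fence and roughly parallel to it, its far end (+x of the fixture) a little way into the hood and short of the stop.
- amber_bar: clear cast-glass bar, amber, a plain block 120 long (its x) x 50 wide (its y) x 32 high (its z), about 0.45 kg; origin at the centre of its underside. A spare, to be left alone.
- fixture: fixed sealed plywood board, 420 (its x) x 150 (its y) x 12 thick, so bars lie 12 above the table; origin at the centre of its underside. An aluminium fence along its -y side (away from the robot) and a black hood over its +x end belong to it.
- fence (a point): point on the aluminium fence, at the middle of the face that bars lie against, level with the board's top. That face is the plane y = -55 of the fixture (a bar against it is centred at y = -30) and runs along the fixture's x; the fence stands 10 above the board, 22 above the table.
- mouth (a point): middle of the lower edge of the black lamp hood's mouth, at x = +100 of the fixture; the hood covers the board from there to x = +210 and is 78 high above the table; the mouth opens to -x, 145 wide, 48 high. In it, out of sight, a fixed rubber stop 30 high bars the way, 40 to 80 behind the mouth, differently each time: it can only be felt.
- tin: open blue tin, 72 across and 100 high, origin at the centre of its underside; to be left alone
- jar: closed glass jar with a white lid, 64 across and 80 high, origin at the centre of its underside; to be left alone
- hammer: hammer lying on the table beyond the amber and blue bars; to be left alone
There are look-alikes about, which are no part of the job. Leave any pink look-alike of the green_bar alone.

How it is judged:
At the end, for the whole second after the job is handed in: Blue and green bars flat on the board in one row, at rest: end gap under 2 mm, sides in line within 2.5 mm, parallel within 0.025 rad; each within 2.8 mm and 0.03 rad of the fence; the green bar within 2.5 mm of the hidden stop (x of blue_bar in the frame of green_bar between -0.1222 and -0.118 m and y of blue_bar in the frame of green_bar between -0.0025 and 0.0025 m and angle between the x axis of blue_bar and the x axis of green_bar, either way round below 0.025 rad and y of blue_bar in the frame of fixture between -0.032 and -0.0272 m and z of blue_bar in the frame of fixture between 0.01 and 0.0145 m and angle between the x axis of each of blue_bar, green_bar and the x axis of fixture, either way round below 0.03 rad and angle between each of blue_bar, green_bar's own z axis and vertical below 0.04 rad and linear speed of each of blue_bar, green_bar below 0.01 m/s and y of green_bar in the frame of fixture between -0.032 and -0.0272 m and z of green_bar in the frame of fixture between 0.01 and 0.0145 m and x of stop_c0 in the frame of green_bar between 0.06 and 0.0685 m); the robot touches nothing.
It fails at once if the glass is shoved hard: over 45 N between the bars or between the green bar and the stop (contact force between blue_bar and green_bar above 45 N or contact force between green_bar and stop_c0 above 45 N).
It fails at once if the amber bar is moved by more than 10 mm (distance of amber_bar from where it was at the start of the episode above 0.01 m).
It fails at once if the tin, jar or hammer is moved by more than 15 mm (distance of any of tin, jar, hammer from where it was at the start of the episode above 0.015 m).
It also fails if it takes over 72 s, if anything falls off the work surface, if the arm or the gripper's body presses on something with over 40 N, if the wrist force passes 120 N, or if a joint passes its speed limit or range.

ROBOT

A 6-joint arm with a two-finger parallel gripper is mounted at the origin on the work surface. World frame = base frame: x ahead of the robot, y to its left, z up, the work surface at z = 0. Lengths are in m, angles in rad, forces in N, time in s.
With the tool pointing down it reaches from about 0.35 to 0.775 m from the base axis. Payload 7.3 kg.
Tool frame: the origin (TCP) lies at the very end of the fingers, on their centre line; the grasp point (between the pads) lies 19 mm behind it; z points along the fingers, y is the line along which they close (so a half turn about z gives the same grasp; the last joint's range is limited). The gripper opens to 92 mm and grips with 3 to 60 N. Pads are 19 mm wide; open, the fingers measure 130 mm over their backs; the gripper's body (75 mm by 190 mm) begins 47 mm behind the grasp point.
Start: joints at [1.058, 0.342, 1.524, -0, 1.275, -0.146], TCP at [0.188, 0.49, 0.227] pointing down, gripper open.
Joint ranges: [-2.53, 2.53], [-0.77, 2.02], [0.04, 2.7], [-1, 4.14], [0.28, 2.66], [-3.11, 3.11]. Speed limits (rad/s): [2.57, 2.57, 3.14, 3.14, 3.14, 3.14].

INTERFACE

Orientations are given as [roll, pitch, yaw] about the fixed x, y, z axes, in that order (R = Rz(yaw) Ry(pitch) Rx(roll)).
In Python, from cell import robot gives the robot as it stands.
- The arm moves only by the tool apply_moves, never from a script. Its argument "rows" is a list of rows, each an object with "xyz": the shift along the tool's x, y, z in mm, a list of three; "turn": the turn about the tool's z in rad. A call has 1 to 10 rows; each row shifts and turns the commanded pose from where the row before left it, along the tool's axes as they then stand; what a row does not reach is not made up. A row lasts 1/8 s, in which the tool goes at most 62.5 mm and 10.7 degrees, less where a joint would pass 70% of its speed; a pose out of reach is approached as far as the arm can. A call with a gripper value outside its range is refused whole. "gripper" is the opening, from 0 (shut) to 1 (fully open), set as the call begins (left out, the last holds). The fingers move at their own pace and stop on an object; "newtons" is the grip in N (left out, the last holds). Time passes only in rows, so rows that do not move let the fingers close. It gives the time, the measured TCP pose, the force and the opening at its end, in the units of the state.
- robot.observe(): the state, without advancing time (a new reading comes with each control period).
- robot.read_camera(name): name is "scene" or "side" or "wrist"; returns a dict with "frame" (420x560x3 uint8, blue, green, red), "mtx" (3x3 intrinsics, pixels), "distortion" ([k1, k2, p1, p2, k3] as OpenCV has them; the pictures are not rectified), "R" (3x3) and "t" (3): a world point X has camera coordinates R X + t; the wrist camera has in their place "T_tool_cam" (4x4, takes a point from camera to tool coordinates, whose origin is the TCP and whose axes are the flange's). Camera axes: x right, y down, z forward; pixel columns grow to the right and rows downward; lengths in m; the calibration is good to about 2 mm. A picture is of the moment at which its call begins: read the wrist's pose just before it. There is no depth.
- robot.hand_in(): hands the job in, once; it reports no verdict.
The state is a dict: "time": time; "qpos": joint angles; "qvel": joint speeds; "joint_efforts": joint torques, N m; "tool_pos": TCP position; "tool_rot": TCP orientation; "contact_force": force on the tool from outside, world axes, zero at the start; "torque": the same for the moment, N m; "opening": finger opening in m.
Only numpy, scipy, OpenCV 4.12 (cv2) and the standard library are available. Lean on these libraries where they do the work, as an engineer would, in place of code of your own. Each camera call takes 0.05 s, during which the arm holds its last target. There are 200 camera calls.

## Working session

There is one attempt and no reset: what is moved stays moved. The work goes in short steps, Python scripts to look and compute and a tool call to move; the robot and the scene stay as the last step left them, time stands still between calls to the robot, and variables do not carry over. Pictures are saved under pics/ and viewed, on a budget of 10 in all, crops included, one or two more only if the job needs it, and the job is handed in when it is done.

Besides the shell and the picture viewer there is one more tool, called after "Emit:" by a JSON object that holds its "fn" and its "kwargs". apply_moves: Moves the arm, as the interface text tells. Its arguments: {"type":"object","properties":{"rows":{"type":"array"},"gripper":{"type":"number"},"newtons":{"type":"number"}},"required":["rows"]}

```bash
ls; mkdir -p pics; python3 - <<'E'
from cell import robot
import cv2,pickle,numpy as np
d={}
for n in ("scene","side"):
    c=robot.read_camera(n); d[n]=c; print(n,c['mtx'].round(1).tolist(),np.round(c['distortion'],3),(-c['R'].T@c['t']).round(3),c['R'][2].round(2))
    cv2.imwrite(f'pics/{n}0.png',c['frame'])
pickle.dump(d,open('d0.pkl','wb'))
cv2.imwrite('pics/both0.png',np.vstack([d['scene']['frame'],d['side']['frame']])[:, :]) if 0 else None
o=robot.observe();print({k:np.round(v,3).tolist() for k,v in o.items()})
E
```

```text
pics
scene [[380.4, 0.0, 281.9], [0.0, 380.4, 210.3], [0.0, 0.0, 1.0]] [-0.027  0.     0.     0.     0.   ] [ 1.088 -0.284  0.528] [-0.69  0.29 -0.66]
side [[407.2, 0.0, 275.9], [0.0, 407.2, 211.0], [0.0, 0.0, 1.0]] [-0.121  0.     0.     0.     0.   ] [0.463 0.649 0.539] [ 0.13 -0.81 -0.58]
{'time': 0.1, 'qpos': [1.058, 0.343, 1.525, 0.0, 1.275, -0.146], 'qvel': [0.001, -0.003, -0.003, -0.0, 0.0, -0.001], 'joint_efforts': [0.002, -43.2, -24.47, 0.072, 0.053, -0.0], 'tool_pos': [0.188, 0.49, 0.226], 'tool_rot': [-3.14, -0.0, 2.775], 'contact_force': [-0.24, 0.031, 0.173], 'torque': [-0.017, 0.025, -0.015], 'opening': 0.092}
```

View pics/scene0.png

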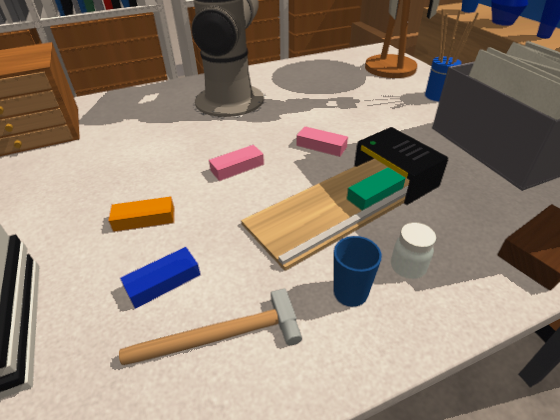

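View pics/side0.png

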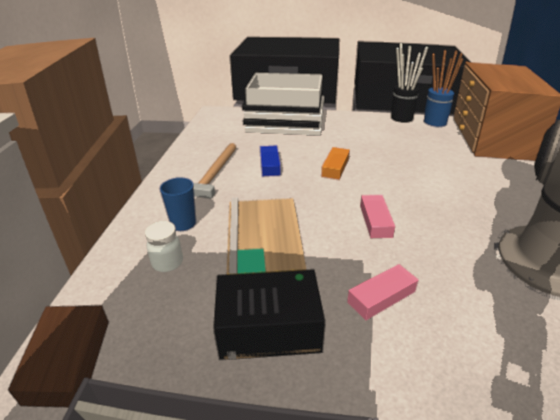

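The scene view shows the blue bar at (160,277), the amber bar at (142,213), the green bar at (377,188) reaching into the hood at (400,160), and the board's near corners at (242,223) and (287,263). The fence runs from (287,262) towards (400,205). The pink bars at (237,162) and (322,141) are look-alikes. The blue tin at (355,270) and the pen pot at (440,80) are not bars, so the only blue bar is the one at (160,277).

```bash
cat > h.py <<'E'
import numpy as np,cv2,pickle
def cast(c,px,z):
    u=cv2.undistortPoints(np.float64(px).reshape(-1,1,2),c['mtx'],np.float64(c['distortion'])).reshape(-1,2)
    d=np.c_[u,np.ones(len(u))]@c['R']; o=-c['R'].T@c['t']
    return (o+d*((z-o[2])/d[:,2])[:,None])[:,:2]
def proj(c,P):
    return cv2.projectPoints(np.float64(P).reshape(-1,3),cv2.Rodrigues(c['R'])[0],c['t'],c['mtx'],np.float64(c['distortion']))[0].reshape(-1,2)
def wristcam(robot):
    from scipy.spatial.transform import Rotation as Ro
    o=robot.observe(); c=robot.read_camera('wrist')
    T=np.eye(4);T[:3,:3]=Ro.from_euler('xyz',o['tool_rot']).as_matrix();T[:3,3]=o['tool_pos']
    W=np.linalg.inv(T@c['T_tool_cam']); c=dict(c); c['R']=W[:3,:3];c['t']=W[:3,3]; return c,o
def mask(f,lo,hi):
    m=cv2.inRange(cv2.cvtColor(f,cv2.COLOR_BGR2HSV),np.array(lo),np.array(hi))
    n,l,s,_=cv2.connectedComponentsWithStats(m); return [(l==i) for i in np.argsort(-s[1:,4])[:3]+1]
E
python3 - <<'E'
from h import *
d=pickle.load(open('d0.pkl','rb'))
for n in d:
  f=d[n]['frame']; hsv=cv2.cvtColor(f,cv2.COLOR_BGR2HSV)
  for nm,lo,hi,z in (('blue',(112,150,40),(130,255,255),.032),('green',(65,120,40),(92,255,255),.044),('wood',(8,60,90),(25,190,255),.012)):
    for m in mask(f,lo,hi)[:2]:
      if m.sum()<100: continue
      V=hsv[...,2][m]; th=cv2.threshold(V.astype(np.uint8),0,255,cv2.THRESH_OTSU)[0]
      ys,xs=np.nonzero(m&(hsv[...,2]>th) if nm!='wood' else m)
      P=cast(d[n],np.c_[xs,ys],z); r=cv2.minAreaRect((P*1000).astype(np.float32))
      print(n,nm,m.sum(),(xs.mean().round(),ys.mean().round()),'th',th,np.round(r[0],1),np.round(r[1],1),round(r[2],1))
s=d['scene']['frame']
a=cv2.resize(s[150:270,230:450],None,fx=3.6,fy=3.6,interpolation=2)
b=cv2.resize(s[235:310,100:230],None,fx=2,fy=2)
cv2.imwrite('pics/crop1.png',np.vstack([a,np.pad(b,((0,0),(0,a.shape[1]-b.shape[1]),(0,0)))]))
E
```

```text
scene blue 2385 (np.float64(158.0), np.float64(272.0)) th 134.0 [ 626.9 -318.2] [ 47.9 118.3] 12.1
scene blue 700 (np.float64(513.0), np.float64(2.0)) th 83.0 [-397.6 1645.8] [189.5 120.7] 66.8
scene green 1362 (np.float64(376.0), np.float64(183.0)) th 105.0 [587.  139.6] [ 49.6 118.8] 12.5
scene wood 6436 (np.float64(312.0), np.float64(215.0)) th 167.0 [581.9  47.4] [159.4 376.3] 12.0
scene wood 6366 (np.float64(35.0), np.float64(97.0)) th 134.0 [-483.4 -584.5] [1123.3  211.9] 6.4
side blue 475 (np.float64(269.0), np.float64(157.0)) th 139.0 [ 625.4 -307.4] [ 44.5 114.9] 12.2
side green 595 (np.float64(251.0), np.float64(261.0)) th 111.0 [593.1 116.3] [46.3 59. ] 12.3
side wood 7158 (np.float64(509.0), np.float64(111.0)) th 143.0 [-231.2 -937. ] [1161.7  410.5] 73.6
side wood 3888 (np.float64(272.0), np.float64(232.0)) th 162.0 [582.6 -12.6] [130.5 244.4] 11.9
```

View pics/crop1.png

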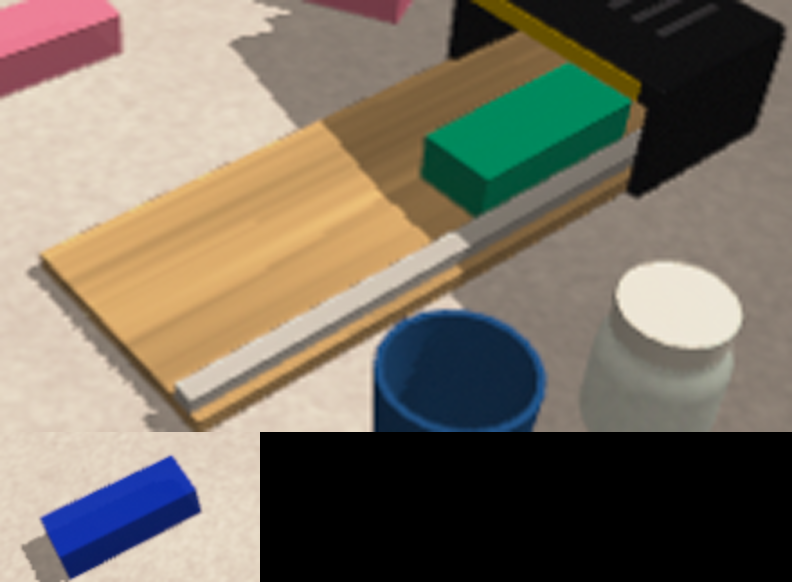

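The crop confirms both targets. The blue bar is plain cobalt with its top face clear. The green bar stands slightly off the fence, with its right end at the hood's mouth, at crop (630,100). The fence's bar-side top edge runs from crop (177,385) to (455,235).

```bash
python3 - <<'E'
from h import *
d=pickle.load(open('d0.pkl','rb'));c=d['scene']
px=lambda x,y:(230+x/3.6-.5,150+y/3.6-.5)
P=lambda l,z:(cast(c,[px(*p) for p in l],z)*1000).round(1)
print('board c',P([(40,260)],.012),'fence edge',P([(177,385),(455,235),(636,130)],.022))
print('green top',P([(425,143),(570,64),(630,100),(487,178)],.044))
print('hood mouth top edge',P([(470,0),(637,85)],.078))
f=c['frame'];hsv=cv2.cvtColor(f,cv2.COLOR_BGR2HSV)
# blue hull polygon
for n in d:
  for lo,hi,z,nm in (((112,150,40),(130,255,255),.032,'blue'),((65,120,40),(92,255,255),.044,'green')):
    m=mask(d[n]['frame'],lo,hi)[0]
    cn=max(cv2.findContours(m.astype(np.uint8),0,2)[0],key=len)
    a=cv2.approxPolyN(cn,6)[0] if hasattr(cv2,'approxPolyN') else cv2.approxPolyDP(cn,3,True)[:,0]
    print(n,nm);print(np.c_[a,(cast(d[n],a,z)*1000).round(0)].tolist())
E
```

```text
board c [[ 549.4 -149.1]] fence edge [[ 672.3 -119.2]
 [ 634.9   61.8]
 [ 599.8  209.1]]
green top [[581.4  72.2]
 [551.4 191.6]
 [596.2 202.1]
 [622.1  87.2]]
hood mouth top edge [[509.2 142.6]
 [621.1 180. ]]
scene blue
[[196.0, 262.0, 634.0, -257.0], [199.0, 274.0, 662.0, -258.0], [173.0, 288.0, 673.0, -304.0], [135.0, 308.0, 687.0, -366.0], [120.0, 278.0, 617.0, -381.0], [185.0, 247.0, 592.0, -266.0]]
scene green
[[405.0, 177.0, 596.0, 204.0], [402.0, 187.0, 621.0, 177.0], [362.0, 210.0, 648.0, 65.0], [347.0, 198.0, 605.0, 57.0], [348.0, 187.0, 575.0, 77.0], [388.0, 167.0, 551.0, 192.0]]
side blue
[[279.0, 162.0, 595.0, -276.0], [279.0, 174.0, 587.0, -215.0], [263.0, 174.0, 626.0, -210.0], [261.0, 155.0, 649.0, -310.0], [261.0, 147.0, 657.0, -357.0], [276.0, 146.0, 616.0, -368.0]]
side green
[[263.0, 253.0, 575.0, 94.0], [264.0, 264.0, 568.0, 123.0], [264.0, 272.0, 565.0, 143.0], [238.0, 273.0, 609.0, 151.0], [238.0, 250.0, 622.0, 91.0], [262.0, 249.0, 578.0, 83.0]]
```

Fixture estimate: centre about (578, 72), yaw about 102.2°. The green bar is at fixture x ≈ 63, y ≈ −23.5, so about 6 mm off the fence. The blue bar is centred at about (626, −317), with yaw about 102°. I'll start by going over to the side of the green bar, turning to the fixture's yaw on the way.

Emit:
{"fn": "apply_moves", "kwargs": {"rows": [{"xyz":[-45,-22,0]},{"xyz":[-45,-22,0]},{"xyz":[-45,-22,0]},{"xyz":[-45,-22,0]},{"xyz":[-45,-22,0]},{"xyz":[-45,-22,0]},{"xyz":[-45,-22,0]},{"xyz":[-45,-22,0]},{"xyz":[-45,-22,0]},{"xyz":[-45,-22,0]}]}}

```text
invalid input at $.rows[0]: expected keys xyz, turn
```

Emit:
{"fn": "apply_moves", "kwargs": {"gripper": 0, "newtons": 20, "rows": [{"xyz":[0,0,0],"turn":0.165},{"xyz":[0,0,0],"turn":0.165},{"xyz":[0,0,0],"turn":0.165},{"xyz":[0,0,0],"turn":0.165},{"xyz":[0,0,0],"turn":0.165},{"xyz":[0,0,0],"turn":0.166},{"xyz":[0,0,0]}]}}

```text
invalid input at $.rows[6]: expected keys xyz, turn
```

```bash
cat > look.py <<'E'
from h import *; from cell import robot; import sys
c,o=wristcam(robot); pickle.dump(c,open('w.pkl','wb')); cv2.imwrite(sys.argv[1],c['frame'])
print(np.round(o['tool_pos'],4),np.round(o['tool_rot'],3),np.round(o['contact_force'],2),o['opening'],round(o['time'],2))
F=np.array([.5783,.0720]); ex=np.array([-.2113,.9774]); ey=np.array([-.9774,-.2113])
fx=lambda P:np.c_[(P-F)@ex,(P-F)@ey]*1000
print('cam',(-c['R'].T@c['t']).round(3),'tcp fix',fx(o['tool_pos'][None,:2] if hasattr(o['tool_pos'],'shape') else np.array(o['tool_pos'])[None,:2]).round(1))
for lo,hi,z,nm in (((112,150,40),(130,255,255),.032,'blue'),((65,120,40),(92,255,255),.044,'green')):
    m=mask(c['frame'],lo,hi)[0]
    if m.sum()<300: continue
    V=cv2.cvtColor(c['frame'],cv2.COLOR_BGR2HSV)[...,2]
    th=cv2.threshold(V[m],0,255,cv2.THRESH_OTSU)[0]; mm=m&(V>th)
    for k in (m,mm):
      ys,xs=np.nonzero(k); P=(cast(c,np.c_[xs,ys],z)*1000).astype(np.float32)
      r=cv2.minAreaRect(P); print(nm,k.sum(),'px',xs.mean().round(),ys.mean().round(),'world',np.round(r[0],1),'size',np.round(r[1],1),round(r[2],2),'fix',fx(np.array([r[0]])/1000).round(1))
E
python3 look.py pics/w1.png
```

```text
[0.1881 0.4898 0.2261] [-3.14  -0.     2.775] [-0.24  0.03  0.17] 0.09167484350874809 0.1
cam [0.123 0.514 0.384] tcp fix [[490.8 293.1]]Traceback (most recent call last):
  File "look.py", line 8, in <module>
    m=mask(c['frame'],lo,hi)[0]
      ~~~~~~~~~~~~~~~~~~~~~~^^^
IndexError: list index out of range
```

View pics/w1.png

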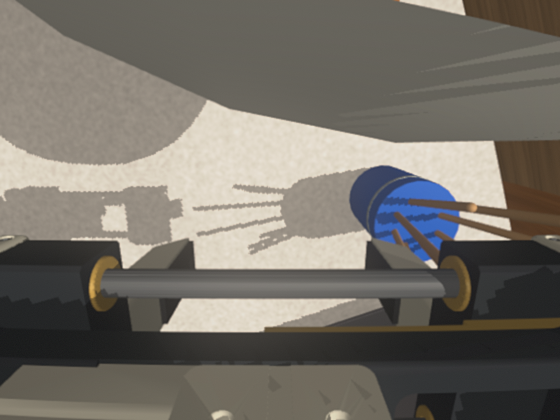

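The moves were refused because each row needs both keys. The picture only shows the start view: pen pot and tray, nothing of use.

Emit:
{"fn": "apply_moves", "kwargs": {"rows": [{"xyz":[-45,-22,0],"turn":0},{"xyz":[-45,-22,0],"turn":0},{"xyz":[-45,-22,0],"turn":0},{"xyz":[-45,-22,0],"turn":0},{"xyz":[-45,-22,0],"turn":0},{"xyz":[-45,-22,0],"turn":0},{"xyz":[-45,-22,0],"turn":0},{"xyz":[-45,-22,0],"turn":0},{"xyz":[-45,-22,0],"turn":0},{"xyz":[-45,-22,0],"turn":0}]}}

```text
time: 1.4
tool_pos: [0.5303, 0.122, 0.2265]
tool_rot: [3.142, -0.0, 2.775]
contact_force: [0.3, 0.5, 0.7]
opening: 0.0922
```

Emit:
{"fn": "apply_moves", "kwargs": {"gripper": 0, "newtons": 20, "rows": [{"xyz":[0,0,0],"turn":0.165},{"xyz":[0,0,0],"turn":0.165},{"xyz":[0,0,0],"turn":0.165},{"xyz":[0,0,0],"turn":0.165},{"xyz":[0,0,0],"turn":0.165},{"xyz":[0,0,0],"turn":0.166},{"xyz":[0,0,0],"turn":0},{"xyz":[0,0,0],"turn":0}]}}

```text
time: 2.4
tool_pos: [0.5294, 0.1233, 0.2266]
tool_rot: [-3.141, -0.0, 1.787]
contact_force: [-0.0, 0.3, 0.2]
opening: 0.0163
```

```bash
sed -i 's/    m=mask(c\[.frame.\],lo,hi)\[0\]/    m=(mask(c["frame"],lo,hi) or [np.zeros((9,9))])[0]/' look.py; python3 look.py pics/w2.png
```

```text
[0.5294 0.1233 0.2266] [-3.141 -0.     1.787] [-0.04  0.32  0.15] 0.01633679657376655 2.4
cam [0.514 0.19  0.385] tcp fix [[60.5 37. ]]
green 3671 px 334.0 196.0 world [588.8 126.1] size [49.9 91.5] 12.59 fix [[ 50.7 -21.7]]
green 3595 px 334.0 196.0 world [589.5 126.3] size [48.5 91.5] 12.56 fix [[ 50.7 -22.4]]
```

View pics/w2.png

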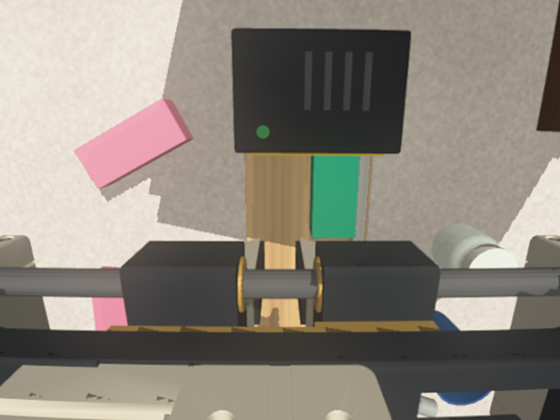

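The wrist view shows the green bar at (334,196) entering the hood, about 6–8 mm off the fence strip at column 367. The two methods agree on the green bar: centre x ≈ 64, y ≈ −22. Next I go down beside it and push it sideways to the fence.

Emit:
{"fn": "apply_moves", "kwargs": {"rows": [{"xyz":[0,0,50],"turn":0},{"xyz":[0,0,50],"turn":0},{"xyz":[0,0,50],"turn":0},{"xyz":[0,0,30],"turn":0},{"xyz":[0,0,18],"turn":0},{"xyz":[0,3,0],"turn":0},{"xyz":[0,3,0],"turn":0},{"xyz":[0,2,0],"turn":0},{"xyz":[0,0,0],"turn":0}]}}

```text
time: 3.58
tool_pos: [0.5379, 0.1251, 0.0295]
tool_rot: [3.14, 0.0, 1.784]
contact_force: [0.5, 0.2, -0.3]
opening: 0.0005
```

Emit:
{"fn": "apply_moves", "kwargs": {"rows": [{"xyz":[0,1,0],"turn":0},{"xyz":[0,1,0],"turn":0},{"xyz":[0,1,0],"turn":0},{"xyz":[0,1,0],"turn":0},{"xyz":[0,1,0],"turn":0},{"xyz":[0,1,0],"turn":0},{"xyz":[0,1,0],"turn":0},{"xyz":[0,1,0],"turn":0}]}}

```text
time: 4.58
tool_pos: [0.5452, 0.1268, 0.0287]
tool_rot: [3.142, -0.0, 1.784]
contact_force: [0.9, 0.2, -0.4]
opening: 0.0008
```

Emit:
{"fn": "apply_moves", "kwargs": {"rows": [{"xyz":[0,1,0],"turn":0},{"xyz":[0,1,0],"turn":0},{"xyz":[0,1,0],"turn":0},{"xyz":[0,1,0],"turn":0}]}}

```text
time: 5.08
tool_pos: [0.5486, 0.1275, 0.0286]
tool_rot: [-3.141, -0.0, 1.784]
contact_force: [-1.4, 0.1, 0.9]
opening: 0.0003
```

Emit:
{"fn": "apply_moves", "kwargs": {"rows": [{"xyz":[0,1,0],"turn":0},{"xyz":[0,1,0],"turn":0},{"xyz":[0,1,0],"turn":0}]}}

```text
time: 5.45
tool_pos: [0.5507, 0.1281, 0.0286]
tool_rot: [-3.139, -0.0, 1.784]
contact_force: [-6.7, -2.3, 6.1]
opening: 0.0002
```

Emit:
{"fn": "apply_moves", "kwargs": {"rows": [{"xyz":[0,0.5,0],"turn":0},{"xyz":[0,0.5,0],"turn":0}]}}

```text
time: 5.7
tool_pos: [0.5507, 0.1281, 0.0285]
tool_rot: [-3.137, -0.0, 1.784]
contact_force: [-9.2, -2.8, 7.4]
opening: 0.0005
```

Emit:
{"fn": "apply_moves", "kwargs": {"rows": [{"xyz":[0,0.5,0],"turn":0},{"xyz":[0,0.5,0],"turn":0}]}}

```text
time: 5.95
tool_pos: [0.5507, 0.1281, 0.0284]
tool_rot: [-3.134, -0.0, 1.784]
contact_force: [-13.0, -3.4, 9.4]
opening: 0.0005
```

```bash
python3 look.py pics/w3.png; python3 - <<'E'
import cv2
f=cv2.imread('pics/w3.png'); cv2.imwrite('pics/w3c.png',cv2.resize(f[0:330,180:460],None,fx=1.8,fy=1.8,interpolation=2))
E
```

```text
[0.5507 0.1281 0.0284] [-3.134 -0.     1.784] [-13.04  -3.37   9.39] 0.0005403324373087108 5.95
cam [0.537 0.195 0.186] tcp fix [[60.7 15.2]]
green 4110 px 370.0 228.0 world [586.  151.8] size [51.2 30. ] 12.34 fix [[ 76.4 -24.4]]
green 3854 px 373.0 228.0 world [587.2 152.1] size [48.8 30. ] 12.31 fix [[ 76.4 -25.6]]
```

View pics/w3c.png

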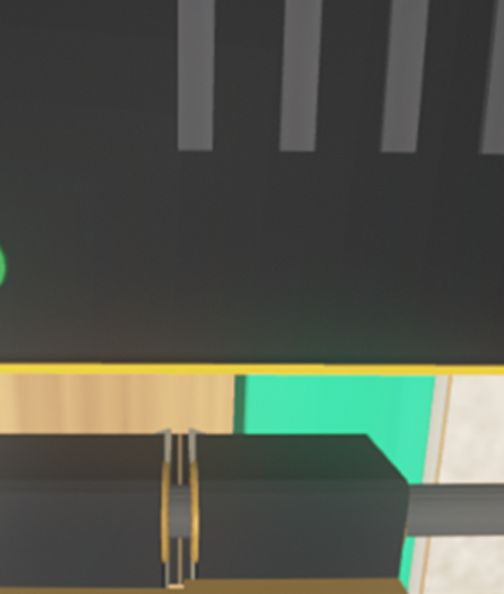

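The green bar is now hard against the fence: the force climbs to 13 N with no further travel, and its yaw is 12.3°. In the crop its right side runs along the fence strip at (435,430). So the fence lies 5 mm nearer in y than I first estimated, and I'll correct the fixture frame for that. Next, back off and go to the blue bar.

Emit:
{"fn": "apply_moves", "kwargs": {"gripper": 1, "rows": [{"xyz":[0,-5,0],"turn":0},{"xyz":[0,-8,0],"turn":0},{"xyz":[0,0,-60],"turn":0},{"xyz":[0,0,-60],"turn":0},{"xyz":[0,0,-50],"turn":0},{"xyz":[-48,0,0],"turn":0},{"xyz":[-50,0,0],"turn":0},{"xyz":[-50,0,0],"turn":0},{"xyz":[-50,0,0],"turn":0},{"xyz":[-50,0,0],"turn":0}]}}

```text
time: 7.25
tool_pos: [0.5943, -0.1183, 0.1991]
tool_rot: [3.14, 0.001, 1.784]
contact_force: [1.0, 0.5, -0.0]
opening: 0.0913
```

Emit:
{"fn": "apply_moves", "kwargs": {"rows": [{"xyz":[-50,-4,0],"turn":0},{"xyz":[-50,-4,0],"turn":0},{"xyz":[-50,0,0],"turn":0},{"xyz":[-50,0,0],"turn":0},{"xyz":[0,0,0],"turn":0},{"xyz":[0,0,0],"turn":0}]}}

```text
time: 8.0
tool_pos: [0.628, -0.3134, 0.1984]
tool_rot: [3.141, -0.0, 1.784]
contact_force: [-0.9, 0.5, -0.0]
opening: 0.0918
```

```bash
sed -i 's/F=np.array(\[.5783,.0720\])/F=np.array([.5734,.0709])/' look.py; python3 look.py pics/w4.png
```

```text
[ 0.628  -0.3134  0.1984] [ 3.141 -0.     1.784] [-0.94  0.46 -0.05] 0.09182657303125634 8.0
cam [ 0.613 -0.246  0.356] tcp fix [[-387.1   27.8]]
blue 2678 px 280.0 210.0 world [ 628.8 -326. ] size [45.9 98.2] 11.38 fix [[-399.6   29.7]]
blue 1494 px 280.0 195.0 world [ 629.8 -325.7] size [43.6 97.6] 11.93 fix [[-399.5   28.7]]
```

View pics/w4.png

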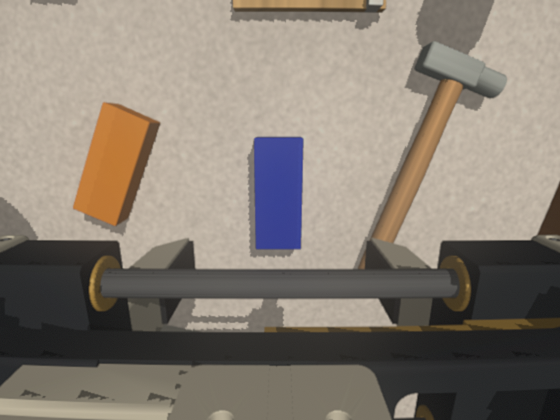

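The blue bar shows clearly at columns 254–303, rows 137–249. The amber bar (115,165) and the hammer handle (400,190) are clear of the fingers' lanes, though the hammer is close on the right. I'll compute the clearances from these corners.

```bash
python3 - <<'E'
from h import *
c=pickle.load(open('w.pkl','rb'))
print(c['mtx'][0,0],c['distortion'])
print('blue',(cast(c,[(254,137),(303,138),(300.5,249),(255,249)],.032)*1000).round(1).tolist())
print('hammer',(cast(c,[(405,162),(382,225),(360,265)],.015)*1000).round(1).tolist())
o=np.array([.628,-.3134])*1000;R=np.array([[-.2113,.9774],[.9774,.2113]])
for l,z in (([(254,137),(303,138),(300.5,249),(255,249)],.032),([(405,162),(382,225),(360,265)],.015),([(155,122),(120,222)],.03)):
  print(((cast(c,l,z)*1000-o)@R.T).round(1).tolist())
f=c['frame'];print(f[150:262:8,278].tolist())
E
```

```text
317.88307601801955 [-0.04094378  0.          0.          0.          0.        ]
blue [[590.4, -264.1], [638.4, -254.7], [663.0, -370.9], [614.3, -381.4]]
hammer [[753.0, -256.1], [749.3, -329.7], [738.4, -382.4]]
[[56.2, -26.4], [55.2, 22.6], [-63.6, 22.1], [-63.6, -27.7]]
[[29.6, 134.3], [-41.6, 115.1], [-90.8, 93.4]]
[[71.3, -125.4], [-33.4, -174.2]]
[[149, 73, 65], [148, 71, 62], [148, 70, 61], [148, 69, 60], [147, 69, 59], [146, 68, 58], [146, 66, 57], [147, 67, 57], [145, 66, 57], [145, 66, 58], [145, 66, 58], [144, 66, 58], [144, 64, 56], [107, 115, 122]]
```

The size checks out (119 × 49.5). The bar is off the TCP by (−4, −2.4) mm and aligned to within about 0.5°. Grasping.

Emit:
{"fn": "apply_moves", "kwargs": {"rows": [{"xyz":[-4,-2.4,40],"turn":0},{"xyz":[0,0,50],"turn":0},{"xyz":[0,0,50],"turn":0},{"xyz":[0,0,30],"turn":0},{"xyz":[0,0,14],"turn":0},{"xyz":[0,0,0],"turn":0},{"xyz":[0,0,0],"turn":0}]}}

```text
time: 8.93
tool_pos: [0.6277, -0.3184, 0.0168]
tool_rot: [3.139, 0.002, 1.784]
contact_force: [-0.2, 0.0, 2.0]
opening: 0.0918
```

Emit:
{"fn": "apply_moves", "kwargs": {"gripper": 0, "newtons": 25, "rows": [{"xyz":[0,0,0],"turn":0},{"xyz":[0,0,0],"turn":0},{"xyz":[0,0,0],"turn":0},{"xyz":[0,0,0],"turn":0},{"xyz":[0,0,0],"turn":0},{"xyz":[0,0,0],"turn":0}]}}

```text
time: 9.68
tool_pos: [0.6266, -0.3181, 0.0147]
tool_rot: [3.141, -0.0, 1.784]
contact_force: [0.3, -0.3, 0.0]
opening: 0.0499
```

Emit:
{"fn": "apply_moves", "kwargs": {"rows": [{"xyz":[0,0,-5],"turn":0},{"xyz":[0,0,-15],"turn":0},{"xyz":[0,0,-30],"turn":0},{"xyz":[0,0,-30],"turn":0},{"xyz":[0,0,0],"turn":0}]}}

```text
time: 10.3
tool_pos: [0.6282, -0.3191, 0.0984]
tool_rot: [3.137, 0.005, 1.784]
contact_force: [-0.3, -0.0, -4.1]
opening: 0.0495
```

```bash
sed -i 's/,.032,.blue/,float(sys.argv[2]) if len(sys.argv)>2 else .032,"blue/;s/"blue.)/"blue")/' look.py; python3 look.py pics/w5.png 0.098
```

```text
[ 0.6282 -0.3191  0.0984] [3.137 0.005 1.784] [-0.28 -0.05 -4.06] 0.04951937529048321 10.3
cam [ 0.612 -0.251  0.256] tcp fix [[-392.8   28.9]]
blue 12104 px 282.0 210.0 world [ 622.  -294.2] size [55.2 65.3] 12.09 fix [[-367.1   29.7]]
blue 11689 px 282.0 208.0 world [ 622.  -293.9] size [53.7 64.7] 12.1 fix [[-366.8   29.6]]
```

```bash
python3 - <<'E'
from h import *
c=pickle.load(open('d0.pkl','rb'))['scene']
F=np.array([.5734,.0709]); ex=np.array([-.2113,.9774]); ey=np.array([-.9774,-.2113])
for n,l,z in (('tin rim L R top bottom',[(334,253),(380,256),(357,237),(357,271)],.1),('tin base',[(357,303)],0),('jar lid',[(416,236),(399,237)],.08)):
  P=cast(c,l,z); print(n,(np.c_[(P-F)@ex,(P-F)@ey]*1000).round(0).tolist())
d=pickle.load(open('d0.pkl','rb'))['side']
P=cast(d,[(179,188),(163,188),(195,188)],.1); print((np.c_[(P-F)@ex,(P-F)@ey]*1000).round(0).tolist())
E
```

```text
tin rim L R top bottom [[-174.0, -157.0], [-123.0, -203.0], [-123.0, -154.0], [-171.0, -203.0]]
tin base [[-151.0, -199.0]]
jar lid [[-29.0, -197.0], [-53.0, -182.0]]
[[-131.0, -170.0], [-134.0, -204.0], [-127.0, -137.0]]
```

The tin's near edge is at fixture y ≈ −137 to −143. The gripper body would reach about −121 when placing, so it is clear.

Emit:
{"fn": "apply_moves", "kwargs": {"rows": [{"xyz":[30,5,0],"turn":0},{"xyz":[45,8,0],"turn":0},{"xyz":[45,8,0],"turn":0},{"xyz":[45,8,0],"turn":0},{"xyz":[45,8,0],"turn":0},{"xyz":[45,8,0],"turn":0},{"xyz":[43,6,0],"turn":0},{"xyz":[30,3,0],"turn":0},{"xyz":[0,0,0],"turn":0},{"xyz":[0,0,0],"turn":0}]}}

```text
time: 11.6
tool_pos: [0.6095, 0.0136, 0.0937]
tool_rot: [-3.14, -0.0, 1.784]
contact_force: [0.7, -0.4, -5.5]
opening: 0.0501
```

```bash
python3 look.py pics/w6.png 0.116
```

```text
[0.6095 0.0136 0.0937] [-3.14  -0.     1.784] [ 0.74 -0.41 -5.52] 0.05005152112159374 11.6
cam [0.594 0.081 0.252] tcp fix [[-63.6 -23.1]]
blue 13288 px 280.0 205.0 world [601.8  45.2] size [47.3 57.2] 12.28 fix [[-31.1 -22.3]]
blue 12869 px 280.0 206.0 world [602.   44.6] size [46.6 55.9] 12.17 fix [[-31.7 -22.4]]
green 10168 px 294.0 62.0 world [595.2 116.5] size [48.8 72.2] 12.14 fix [[ 40.  -30.9]]
green 9839 px 294.0 61.0 world [595.  117.1] size [47.9 70.9] 12.16 fix [[ 40.6 -30.9]]
```

View pics/w6.png

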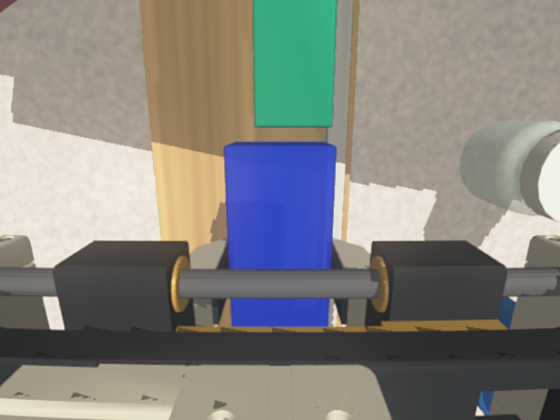

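Blue is in hand, its front edge at row 143, about 8 mm behind the green bar's end at row 126. Its yaw matches green and it sits 7–8 mm off the fence line. Lowering.

Emit:
{"fn": "apply_moves", "kwargs": {"rows": [{"xyz":[0,0,20],"turn":0},{"xyz":[0,0,20],"turn":0},{"xyz":[0,0,15],"turn":0},{"xyz":[0,0,6],"turn":0},{"xyz":[0,0,2],"turn":0},{"xyz":[0,0,1],"turn":0},{"xyz":[0,0,0],"turn":0},{"xyz":[0,0,0],"turn":0}]}}

```text
time: 12.65
tool_pos: [0.6102, 0.014, 0.0312]
tool_rot: [3.141, 0.0, 1.784]
contact_force: [-0.2, 1.2, -3.9]
opening: 0.0497
```

Emit:
{"fn": "apply_moves", "kwargs": {"rows": [{"xyz":[0,0,1],"turn":0},{"xyz":[0,0,1],"turn":0},{"xyz":[0,0,1],"turn":0},{"xyz":[0,0,0.5],"turn":0},{"xyz":[0,0,0.5],"turn":0},{"xyz":[0,0,0],"turn":0}]}}

```text
time: 13.4
tool_pos: [0.61, 0.0139, 0.0267]
tool_rot: [3.141, -0.0, 1.784]
contact_force: [-0.5, 1.1, -4.6]
opening: 0.05
```

Emit:
{"fn": "apply_moves", "kwargs": {"rows": [{"xyz":[0,0,0.5],"turn":0},{"xyz":[0,0,0.5],"turn":0},{"xyz":[0,0,0],"turn":0}]}}

```text
time: 13.78
tool_pos: [0.6102, 0.0139, 0.0266]
tool_rot: [3.141, 0.0, 1.784]
contact_force: [-3.1, -0.0, 4.7]
opening: 0.0499
```

Emit:
{"fn": "apply_moves", "kwargs": {"rows": [{"xyz":[0,1,0],"turn":0},{"xyz":[0,1,0],"turn":0},{"xyz":[0,1,0],"turn":0},{"xyz":[0,1,0],"turn":0},{"xyz":[0,1,0],"turn":0}]}}

```text
time: 14.4
tool_pos: [0.6152, 0.0148, 0.0266]
tool_rot: [3.141, 0.0, 1.784]
contact_force: [-3.0, -1.0, 5.1]
opening: 0.0497
```

Emit:
{"fn": "apply_moves", "kwargs": {"rows": [{"xyz":[0,0.7,0],"turn":0},{"xyz":[0,0.7,0],"turn":0}]}}

```text
time: 14.65
tool_pos: [0.6165, 0.0151, 0.0267]
tool_rot: [3.141, 0.0, 1.784]
contact_force: [-2.5, 0.4, 5.2]
opening: 0.0497
```

Emit:
{"fn": "apply_moves", "kwargs": {"rows": [{"xyz":[0,0.5,0],"turn":0},{"xyz":[0,0.5,0],"turn":0}]}}

```text
time: 14.9
tool_pos: [0.6175, 0.0153, 0.0266]
tool_rot: [3.141, 0.0, 1.784]
contact_force: [-3.4, -1.1, 5.7]
opening: 0.0498
```

Emit:
{"fn": "apply_moves", "kwargs": {"rows": [{"xyz":[0,0.5,0],"turn":0},{"xyz":[0,0.5,0],"turn":0}]}}

```text
time: 15.15
tool_pos: [0.6177, 0.0154, 0.0267]
tool_rot: [-3.141, 0.0, 1.784]
contact_force: [-6.0, -2.3, 8.9]
opening: 0.0496
```

Emit:
{"fn": "apply_moves", "kwargs": {"rows": [{"xyz":[0,0.5,0],"turn":0},{"xyz":[0,0.5,0],"turn":0}]}}

```text
time: 15.4
tool_pos: [0.6177, 0.0154, 0.0267]
tool_rot: [-3.139, 0.0, 1.784]
contact_force: [-11.3, -3.0, 11.0]
opening: 0.0496
```

Emit:
{"fn": "apply_moves", "kwargs": {"gripper": 0.8, "rows": [{"xyz":[0,-1,-0.5],"turn":0},{"xyz":[0,0,0],"turn":0},{"xyz":[0,0,0],"turn":0},{"xyz":[0,0,0],"turn":0},{"xyz":[0,0,-10],"turn":0},{"xyz":[0,0,-30],"turn":0},{"xyz":[0,0,-30],"turn":0},{"xyz":[-40,0,0],"turn":0},{"xyz":[-40,0,0],"turn":0}]}}

```text
time: 16.52
tool_pos: [0.6359, -0.063, 0.0978]
tool_rot: [3.139, 0.001, 1.785]
contact_force: [0.1, 0.2, -0.6]
opening: 0.0734
```

Emit:
{"fn": "apply_moves", "kwargs": {"gripper": 0, "rows": [{"xyz":[0,0,0],"turn":0},{"xyz":[0,0,0],"turn":0},{"xyz":[0,0,0],"turn":0},{"xyz":[0,0,0],"turn":0},{"xyz":[0,0,0],"turn":0},{"xyz":[0,0,0],"turn":0}]}}

```text
time: 17.27
tool_pos: [0.6351, -0.0622, 0.0962]
tool_rot: [3.142, -0.0, 1.784]
contact_force: [0.4, 0.2, 0.1]
opening: 0.0179
```

```bash
python3 look.py pics/w7.png 0.044
```

```text
[ 0.6351 -0.0622  0.0962] [ 3.142 -0.     1.784] [0.42 0.18 0.08] 0.01786272364582314 17.27
cam [0.62  0.005 0.254] tcp fix [[-143.2  -32.2]]
blue 14598 px 279.0 97.0 world [616.8  15.8] size [ 48.5 117.4] 12.24 fix [[-63.  -30.8]]
blue 14321 px 279.0 99.0 world [616.8  15.5] size [ 48. 117.] 12.05 fix [[-63.3 -30.7]]
```

View pics/w7.png

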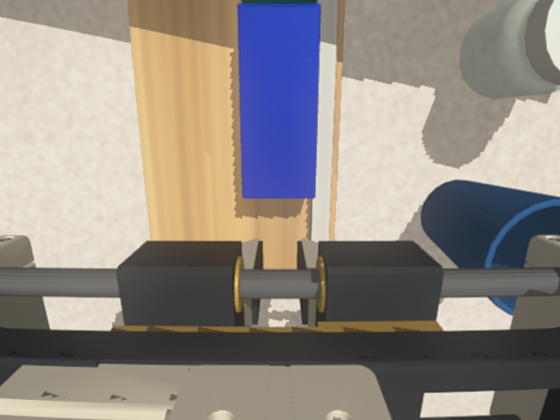

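Blue is flat beside the fence (y ≈ −30.8, yaw 12.1–12.2°) with its near end at row 197. The tin's rim at (487,265) would be within about 5 mm of the gripper's body when I go low. So I'll turn the tool 90°, putting the body's long side along the row, and push with the backs of the fingers.

Emit:
{"fn": "apply_moves", "kwargs": {"rows": [{"xyz":[0,0,0],"turn":-0.1745},{"xyz":[0,0,0],"turn":-0.1745},{"xyz":[0,0,0],"turn":-0.1745},{"xyz":[0,0,0],"turn":-0.1745},{"xyz":[0,0,0],"turn":-0.1745},{"xyz":[0,0,0],"turn":-0.1745},{"xyz":[0,0,0],"turn":-0.1745},{"xyz":[0,0,0],"turn":-0.1745},{"xyz":[0,0,0],"turn":-0.1748},{"xyz":[0,0,0],"turn":0}]}}

```text
time: 18.58
tool_pos: [0.6351, -0.0625, 0.0962]
tool_rot: [3.142, 0.0, -2.93]
contact_force: [0.6, 0.2, -0.5]
opening: 0.0005
```

Emit:
{"fn": "apply_moves", "kwargs": {"rows": [{"xyz":[1,-8,20],"turn":0},{"xyz":[0,0,25],"turn":0},{"xyz":[0,0,15],"turn":0},{"xyz":[0,0,10],"turn":0},{"xyz":[0,0,0],"turn":0},{"xyz":[0,0,0],"turn":0}]}}

```text
time: 19.32
tool_pos: [0.6364, -0.0706, 0.027]
tool_rot: [-3.141, 0.001, -2.929]
contact_force: [0.1, -1.2, -0.1]
opening: 0.0005
```

Emit:
{"fn": "apply_moves", "kwargs": {"rows": [{"xyz":[0,2,0],"turn":0},{"xyz":[0,2,0],"turn":0},{"xyz":[0,2,0],"turn":0},{"xyz":[0,2,0],"turn":0},{"xyz":[0,1,0],"turn":0},{"xyz":[0,1,0],"turn":0},{"xyz":[0,1,0],"turn":0},{"xyz":[0,1,0],"turn":0},{"xyz":[0,1,0],"turn":0},{"xyz":[0,1,0],"turn":0}]}}

```text
time: 20.58
tool_pos: [0.6329, -0.0569, 0.0262]
tool_rot: [-3.142, 0.0, -2.929]
contact_force: [0.6, -0.3, -0.3]
opening: 0.0004
```

Emit:
{"fn": "apply_moves", "kwargs": {"rows": [{"xyz":[0,1,0],"turn":0},{"xyz":[0,1,0],"turn":0},{"xyz":[0,1,0],"turn":0}]}}

```text
time: 20.95
tool_pos: [0.6322, -0.0538, 0.0262]
tool_rot: [3.142, 0.0, -2.929]
contact_force: [0.4, -0.5, -0.7]
opening: 0.0003
```

Emit:
{"fn": "apply_moves", "kwargs": {"rows": [{"xyz":[0,1,0],"turn":0},{"xyz":[0,1,0],"turn":0},{"xyz":[0,1,0],"turn":0}]}}

```text
time: 21.32
tool_pos: [0.6317, -0.0511, 0.0262]
tool_rot: [-3.141, 0.0, -2.929]
contact_force: [1.4, -2.6, -0.6]
opening: 0.0001
```

Emit:
{"fn": "apply_moves", "kwargs": {"rows": [{"xyz":[0,1,0],"turn":0},{"xyz":[0,1,0],"turn":0},{"xyz":[0,1,0],"turn":0},{"xyz":[0,1,0],"turn":0},{"xyz":[0,1,0],"turn":0},{"xyz":[0,1,0],"turn":0}]}}

```text
time: 22.08
tool_pos: [0.6303, -0.045, 0.0262]
tool_rot: [3.142, 0.0, -2.929]
contact_force: [-0.2, -2.1, -0.8]
opening: 0.0006
```

Emit:
{"fn": "apply_moves", "kwargs": {"rows": [{"xyz":[0,1,0],"turn":0},{"xyz":[0,1,0],"turn":0},{"xyz":[0,1,0],"turn":0},{"xyz":[0,1,0],"turn":0}]}}

```text
time: 22.58
tool_pos: [0.6295, -0.0412, 0.0262]
tool_rot: [3.142, 0.0, -2.929]
contact_force: [-0.1, -2.4, -1.0]
opening: 0.0007
```

Emit:
{"fn": "apply_moves", "kwargs": {"rows": [{"xyz":[0,1,0],"turn":0},{"xyz":[0,1,0],"turn":0},{"xyz":[0,1,0],"turn":0}]}}

```text
time: 22.95
tool_pos: [0.6288, -0.0382, 0.0262]
tool_rot: [3.142, 0.0, -2.929]
contact_force: [0.4, -3.4, -0.8]
opening: 0.0006
```

Emit:
{"fn": "apply_moves", "kwargs": {"rows": [{"xyz":[0,1,0],"turn":0},{"xyz":[0,1,0],"turn":0},{"xyz":[0,1,0],"turn":0},{"xyz":[0,1,0],"turn":0},{"xyz":[0,1,0],"turn":0},{"xyz":[0,1,0],"turn":0}]}}

```text
time: 23.7
tool_pos: [0.6276, -0.0323, 0.0262]
tool_rot: [3.142, 0.0, -2.929]
contact_force: [0.8, -2.3, -2.3]
opening: 0.0007
```

Emit:
{"fn": "apply_moves", "kwargs": {"rows": [{"xyz":[0,1,0],"turn":0},{"xyz":[0,1,0],"turn":0},{"xyz":[0,1,0],"turn":0}]}}

```text
time: 24.08
tool_pos: [0.627, -0.0294, 0.0262]
tool_rot: [3.142, 0.0, -2.928]
contact_force: [0.4, -2.4, -0.2]
opening: 0.0003
```

Emit:
{"fn": "apply_moves", "kwargs": {"rows": [{"xyz":[0,1,0],"turn":0},{"xyz":[0,1,0],"turn":0},{"xyz":[0,1,0],"turn":0}]}}

```text
time: 24.45
tool_pos: [0.6263, -0.0264, 0.0262]
tool_rot: [3.141, 0.0, -2.929]
contact_force: [-0.2, -2.3, -0.1]
opening: 0.0005
```

Emit:
{"fn": "apply_moves", "kwargs": {"rows": [{"xyz":[0,1,0],"turn":0},{"xyz":[0,1,0],"turn":0},{"xyz":[0,1,0],"turn":0}]}}

```text
time: 24.82
tool_pos: [0.6257, -0.0235, 0.0262]
tool_rot: [3.142, 0.0, -2.929]
contact_force: [1.1, -2.5, -1.0]
opening: 0.0004
```

Emit:
{"fn": "apply_moves", "kwargs": {"rows": [{"xyz":[0,1,0],"turn":0},{"xyz":[0,1,0],"turn":0},{"xyz":[0,1,0],"turn":0}]}}

```text
time: 25.2
tool_pos: [0.6251, -0.0206, 0.0262]
tool_rot: [3.142, 0.0, -2.929]
contact_force: [1.5, -2.9, -1.0]
opening: 0.0005
```

Emit:
{"fn": "apply_moves", "kwargs": {"rows": [{"xyz":[0,1,0],"turn":0},{"xyz":[0,1,0],"turn":0},{"xyz":[0,1,0],"turn":0}]}}

```text
time: 25.58
tool_pos: [0.6244, -0.0177, 0.0262]
tool_rot: [3.142, 0.0, -2.929]
contact_force: [0.6, -2.6, -0.9]
opening: -0.0003
```

Emit:
{"fn": "apply_moves", "kwargs": {"rows": [{"xyz":[0,1,0],"turn":0},{"xyz":[0,1,0],"turn":0},{"xyz":[0,1,0],"turn":0}]}}

```text
time: 25.95
tool_pos: [0.6238, -0.0148, 0.0262]
tool_rot: [3.142, 0.0, -2.929]
contact_force: [0.0, -3.4, -0.9]
opening: 0.0005
```

Emit:
{"fn": "apply_moves", "kwargs": {"rows": [{"xyz":[0,1,0],"turn":0},{"xyz":[0,1,0],"turn":0},{"xyz":[0,1,0],"turn":0}]}}

```text
time: 26.32
tool_pos: [0.6231, -0.0118, 0.0262]
tool_rot: [3.142, 0.0, -2.929]
contact_force: [0.6, -1.7, -0.5]
opening: 0.0006
```

Emit:
{"fn": "apply_moves", "kwargs": {"rows": [{"xyz":[0,1,0],"turn":0},{"xyz":[0,1,0],"turn":0},{"xyz":[0,1,0],"turn":0}]}}

```text
time: 26.7
tool_pos: [0.6225, -0.0089, 0.0262]
tool_rot: [3.142, 0.0, -2.929]
contact_force: [0.5, -3.2, -1.4]
opening: 0.0006
```

Emit:
{"fn": "apply_moves", "kwargs": {"rows": [{"xyz":[0,1,0],"turn":0},{"xyz":[0,1,0],"turn":0},{"xyz":[0,1,0],"turn":0}]}}

```text
time: 27.08
tool_pos: [0.6219, -0.0059, 0.0262]
tool_rot: [3.142, 0.0, -2.929]
contact_force: [1.2, -1.7, -1.3]
opening: 0.0007
```

Emit:
{"fn": "apply_moves", "kwargs": {"rows": [{"xyz":[0,1,0],"turn":0},{"xyz":[0,1,0],"turn":0},{"xyz":[0,1,0],"turn":0}]}}

```text
time: 27.45
tool_pos: [0.6212, -0.003, 0.0262]
tool_rot: [3.142, 0.0, -2.929]
contact_force: [0.5, -2.7, -0.1]
opening: 0.0007
```

Emit:
{"fn": "apply_moves", "kwargs": {"rows": [{"xyz":[0,1,0],"turn":0},{"xyz":[0,1,0],"turn":0},{"xyz":[0,1,0],"turn":0}]}}

```text
time: 27.82
tool_pos: [0.6207, -0.0004, 0.0262]
tool_rot: [-3.141, 0.0, -2.928]
contact_force: [0.1, -6.6, -1.7]
opening: 0.0005
```

Emit:
{"fn": "apply_moves", "kwargs": {"rows": [{"xyz":[0,0.5,0],"turn":0},{"xyz":[0,0.5,0],"turn":0}]}}

```text
time: 28.08
tool_pos: [0.6207, -0.0004, 0.0263]
tool_rot: [-3.14, 0.0, -2.928]
contact_force: [0.6, -8.7, -1.6]
opening: 0.0002
```

Emit:
{"fn": "apply_moves", "kwargs": {"rows": [{"xyz":[0,0.5,0],"turn":0},{"xyz":[0,0.5,0],"turn":0}]}}

```text
time: 28.32
tool_pos: [0.6208, -0.0003, 0.0264]
tool_rot: [-3.138, 0.001, -2.929]
contact_force: [0.9, -12.3, -1.1]
opening: 0.0004
```

```bash
python3 look.py pics/w8.png 0.044; python3 - <<'E'
from cell import robot; from h import *
c=robot.read_camera('scene'); pickle.dump(c,open('s1.pkl','wb')); f=c['frame']
cv2.imwrite('pics/s1.png',cv2.resize(f[140:290,230:450],None,fx=3.6,fy=3.6,interpolation=2))
E
```

```text
[ 6.208e-01 -3.000e-04  2.640e-02] [-3.138e+00  1.000e-03 -2.929e+00] [  0.95 -12.32  -1.09] 0.00041874475123079884 28.32
cam [ 0.552 -0.015  0.184] tcp fix [[-79.6 -31.3]]
blue 8762 px 450.0 239.0 world [587.6  70.2] size [ 30.4 117.5] 12.25 fix [[ -3.7 -13.7]]
blue 7407 px 446.0 242.0 world [591.2  71.2] size [ 22.4 117.1] 12.15 fix [[ -3.5 -17.4]]
```

View pics/s1.png

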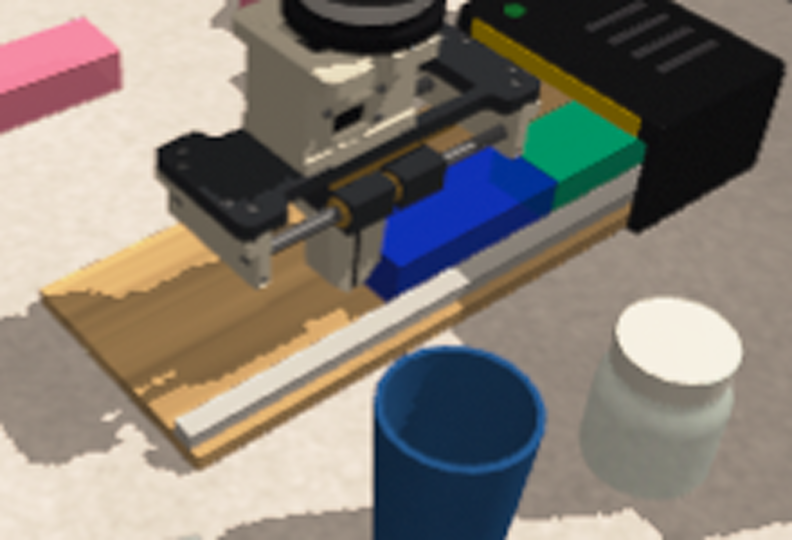

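The row now butts at crop (550,185). The force climbs to 12 N with no more travel, and the green bar's far end works out at x ≈ 176, which is 76 behind the mouth and inside the 40–80 range. Backing off to check the alignment from above.

Emit:
{"fn": "apply_moves", "kwargs": {"rows": [{"xyz":[0,-3,0],"turn":0},{"xyz":[0,-6,0],"turn":0},{"xyz":[0,0,-50],"turn":0},{"xyz":[0,0,-50],"turn":0},{"xyz":[0,0,-50],"turn":0},{"xyz":[-20,55,0],"turn":0},{"xyz":[-20,50,0],"turn":0},{"xyz":[-20,20,0],"turn":0},{"xyz":[0,0,0],"turn":0},{"xyz":[0,0,0],"turn":0}]}}

```text
time: 29.68
tool_pos: [0.6539, 0.1274, 0.176]
tool_rot: [3.142, -0.001, -2.929]
contact_force: [0.0, -0.6, -1.3]
opening: -0.0
```

```bash
python3 look.py pics/w9.png 0.044; python3 - <<'E'
import cv2
f=cv2.imread('pics/w9.png'); cv2.imwrite('pics/w9c.png',cv2.resize(f[60:260,100:500],None,fx=2,fy=2,interpolation=2))
E
```

```text
[0.6539 0.1274 0.176 ] [ 3.142e+00 -1.000e-03 -2.929e+00] [ 0.02 -0.58 -1.28] -3.812180443035453e-05 29.68
cam [0.586 0.112 0.334] tcp fix [[ 38.2 -90.6]]
blue 7188 px 235.0 135.0 world [603.8  75. ] size [ 47.4 117.9] 12.0 fix [[ -2.4 -30.6]]
blue 7110 px 234.0 135.0 world [603.9  74.7] size [ 47.3 117.2] 12.03 fix [[ -2.8 -30.6]]
green 2899 px 328.0 135.0 world [586.4 156.6] size [48.2 47.1] 11.75 fix [[ 81.  -30.9]]
green 2825 px 328.0 135.0 world [586.2 156.8] size [47.3 46.1] 12.36 fix [[ 81.3 -30.6]]
```

View pics/w9c.png

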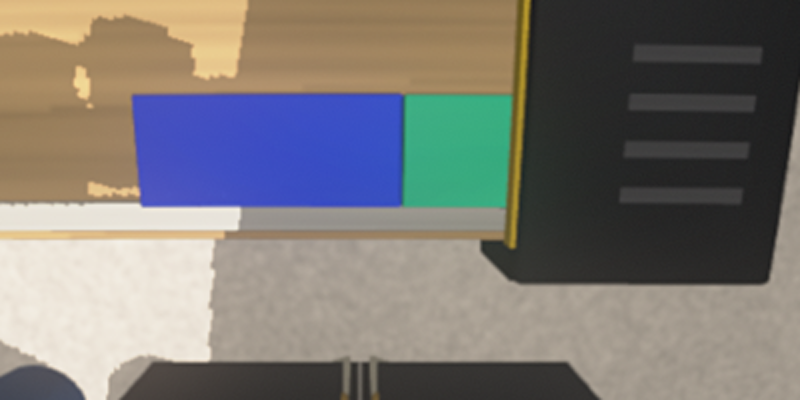

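The crop shows both bars' long sides on one line (row 94) along the fence strip, and no gap at the joint (column 403). Both measure y ≈ −30.6 to −30.9, the same as when they were pressed against the fence. The arm is clear, so I'm handing in.

```bash
python3 -c "
from cell import robot
print(robot.hand_in())"
```

```text
the job is handed in; nothing more can be done
None
```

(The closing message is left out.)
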